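# Load the vibratory parts cleaner, refit its knob and hold it in to run

## Task

Tip all eight nuts out of the hand scoop into the bowl of the parts cleaner and set the empty scoop down upright on the table. Then refit the loose control knob: turn it so that the flat in its bore matches the flat of the D-shaft, push it fully home on the shaft, and keep pushing so that the sprung shaft stays pressed in, because the cleaner runs only while it is pushed. Finish like that, with the gripper still on the knob and pressing it down; do not let go.

Things in the scene. Friction and masses are not known exactly. Their poses are not given: they have to be found in the camera images.
- scoop_grip (a point): Grip point of the hand scoop, on the middle line of its wooden handle, 34 mm above the scoop's underside. The handle is a level flat-sided bar 16 mm wide, 20 mm high, from 20 mm ahead of this point to 65 mm behind it. x points to the pan's open front, z up, while it stands flat. The pan's rear wall, 48 mm high, is 32 mm ahead.
- scoop: The same scoop: 205 mm long, aluminium pan 82 mm wide with a flat 3 mm floor and sides falling from 46 mm (rear) to 14 mm (front). Origin under the pan's middle at its underside, x to the open front, z up; scoop_grip is 84 mm behind it. About 0.13 kg, plus 0.14 kg of loose nuts. Nuts slide out once it is tipped 50 to 65 degrees nose down.
- scoop_lip (a point): Middle of the pan's front lip (floor edge), 140 mm ahead of scoop_grip and 32 mm lower while the scoop is level. Obstacle beside the scoop: a fixed grey cabinet, 262 mm high without its carrying handle, stands at the table's left, from x = 0.23 to 0.44 and from y = 0.40 outwards; move the gripper clear of it.
- bowl_floor (a point): Centre of the inner floor of the cleaner's round open plastic bowl, 80 mm above the table. The rim is 55 mm higher, 162 mm inside and 177 mm outside diameter. A cone (44 mm wide) with a steel clamping stud rises 46 mm from its middle. This frame's x and y are those of the machine: x across its depth, y along its length to the bowl end.
- cleaner: Grey bench machine, 170 mm deep (x), 336 mm long (y), 55 mm high without its bowl; it does not move. Origin at the centre of its underside, z up. The bowl is at y = +78 mm, the D-shaft at y = -112 mm on the flat control deck, 55 mm above the table.
- shaft_tip (a point): Centre of the end of the upright steel D-shaft, 21 mm above the deck (76 mm above the table). 16 mm diameter, with one flat 3.5 mm from the axis, on the side of this frame's -x, over its whole length; 1.5 mm chamfer at the end. z up. The shaft turns stiffly about its axis (0.08 N m) and can be pushed down 4.5 mm against a spring.
- run_push (a joint): How far the D-shaft is pushed down: 0 at rest, 0.0045 m at its stop. The spring takes about 4 N to start and 10 N at the stop. The cleaner runs while this is over 0.0025.
- knob_mid (a point): Middle of the loose black knob, on its axis, 22 mm above its underside (half-way up). It stands on its underside: a round skirt 44 mm wide and 18 mm high carries a grip bar 26 mm high, 41 mm long along x and 14 mm wide across y; the bar's flat parallel sides reach from x = -13 to +15 mm. Its pointed end, with a white line on top, is at -x. z up. 45 g.
- knob_seat (a point): End of the knob's D-bore, on the axis, 7 mm below knob_mid. The bore opens at the underside: 18 mm wide, 15 mm deep, its flat 4.5 mm from the axis on the pointed side (-x). So the knob goes on when its x points as the shaft's x does, within about 0.12 rad. Fully home, this point meets shaft_tip and the skirt is 6 mm above the deck.
- knob: The same knob; origin at the centre of its underside, axes as at knob_mid.
- nut_0: One of eight steel hex nuts, 20 mm across flats, 10 mm thick, 18 g; origin at its centre. All start in the scoop's pan.
- nut_1: One of eight steel hex nuts, 20 mm across flats, 10 mm thick, 18 g; origin at its centre. All start in the scoop's pan.
- nut_2: One of eight steel hex nuts, 20 mm across flats, 10 mm thick, 18 g; origin at its centre. All start in the scoop's pan.
- nut_3: One of eight steel hex nuts, 20 mm across flats, 10 mm thick, 18 g; origin at its centre. All start in the scoop's pan.
- nut_4: One of eight steel hex nuts, 20 mm across flats, 10 mm thick, 18 g; origin at its centre. All start in the scoop's pan.
- nut_5: One of eight steel hex nuts, 20 mm across flats, 10 mm thick, 18 g; origin at its centre. All start in the scoop's pan.
- nut_6: One of eight steel hex nuts, 20 mm across flats, 10 mm thick, 18 g; origin at its centre. All start in the scoop's pan.
- nut_7: One of eight steel hex nuts, 20 mm across flats, 10 mm thick, 18 g; origin at its centre. All start in the scoop's pan.
Mind the look-alikes: they are no part of the job. Of the things that look like the knob, the smallest one is meant.

How it is judged:
On the way, in this order (a step that is already met when the one before it is completed fails the run):
1. all eight nuts lie in the cleaner's bowl (horizontal distance between each of nut_0, nut_1, nut_2, nut_3, nut_4, nut_5, nut_6, nut_7 and bowl_floor below 0.08 m and height (world z) of nut_0 between 0.078 and 0.13 m and height (world z) of nut_1 between 0.078 and 0.13 m and height (world z) of nut_2 between 0.078 and 0.13 m and height (world z) of nut_3 between 0.078 and 0.13 m and height (world z) of nut_4 between 0.078 and 0.13 m and height (world z) of nut_5 between 0.078 and 0.13 m and height (world z) of nut_6 between 0.078 and 0.13 m and height (world z) of nut_7 between 0.078 and 0.13 m), for 0.2 s.
2. the scoop stands upright on the table, let go (height (world z) of scoop_grip below 0.042 m and angle between scoop_grip's own z axis and vertical below 0.15 rad and contact force between scoop and the fingers below 0.1 N and linear speed of scoop below 0.03 m/s), for 0.2 s.
3. the knob is fully home on the D-shaft (distance between knob_seat and shaft_tip below 0.003 m and angle between knob_mid's own z axis and vertical below 0.12 rad and angle between the x axis of knob_mid and the x axis of shaft_tip, either way round below 0.3 rad), for 0.1 s.
At the end, for the whole second after the job is handed in: All nuts below the bowl's rim; scoop flat on the table (tilt under 0.15 rad), let go, at rest; knob keyed and home (bore end within 3 mm of shaft end, tilt under 0.12, turn within 0.3 rad), touched by the gripper (over 2 N), shaft pushed in over 2.5 of its 4.5 mm for the last second (all of step 1 and all of step 2 and all of step 3 and value of joint run_push above 0.0025 m and contact force between knob and the fingers above 2 N); the arm keeps its last pose, push and grip.
It also fails if it takes over 64 s, if anything falls off the work surface, if the arm or the gripper's body presses on something with over 40 N, if the wrist force passes 120 N, or if a joint passes its speed limit or range.

## Robot

A 6-joint arm with a two-finger parallel gripper is mounted at the origin on the work surface; the furniture and walls round the work are solid. World frame = base frame: x ahead of the robot, y to its left, z up, the work surface at z = 0. Lengths are in m, angles in rad, forces in N, time in s.
With the tool pointing down it reaches from about 0.35 to 0.975 m from the base axis. Payload 4.9 kg.
Tool frame: the origin (TCP) lies between the finger pads; the fingertips stand 22 mm ahead of it and the grasp point (between the pads) lies 3 mm ahead of it; z points along the fingers, y is the line along which they close (so a half turn about z gives the same grasp; the last joint's range is limited). The gripper opens to 85 mm and grips with 20 to 120 N. Pads are 22 mm wide; open, the fingers measure 114 mm over their backs; the gripper's body (76 mm by 85 mm) begins 54 mm behind the grasp point. The pads swing forward as they close: fully open they stand 13 mm farther back than shut.
Start: joints at [-1.242, 0.053, 1.613, -0, 1.476, -0.119], TCP at [0.271, -0.563, 0.253] pointing down, gripper open.
Joint ranges: [-3.01, 3.01], [-1.01, 2.22], [0.06, 2.58], [-1.02, 4.17], [0.09, 2.62], [-3.14, 3.14]. Speed limits (rad/s): [2.57, 2.57, 3.14, 3.14, 3.14, 3.14].

## Interface

Orientations are given as a unit quaternion [w, x, y, z].
In Python, from plant import state, grab_frame, get_calibration, job_done, recognise, regions_of gives the robot as it stands.
- The arm moves only by the tool apply_moves, never from a script. Its argument "targets" is a list of rows, each an object with "translation": the shift along the tool's x, y, z normalised to -1 to 1, where 1 is 100 mm, a list of three; "twist": the turn about the tool's z normalised to -1 to 1, where 1 is 0.1 rad; "hand": the opening, from 0 (shut) to 1 (fully open). A call has 1 to 8 rows; each row shifts and turns the commanded pose from where the row before left it, along the tool's axes as they then stand; what a row does not reach is not made up. A row lasts 1/10 s, in which the tool goes at most 50 mm and 8.59 degrees, less where a joint would pass 70% of its speed; a pose out of reach is approached as far as the arm can. A call with a number of a shift or a turn outside -1 to 1 is refused whole. A call with a gripper value outside its range is refused whole. The fingers move at their own pace and stop on an object; the grip force is fixed at half the most. Time passes only in rows, so rows that do not move let the fingers close. It gives the time, the measured TCP pose, the force, the opening and the grip force at its end, in the units of the state.
- state(): the state, without advancing time (a new reading comes with each control period).
- grab_frame(name): name is "side" or "top" or "wrist"; returns the picture (480x640x3 uint8, red, green, blue); there is no depth.
- get_calibration(name): a dict with "camera_matrix" (3x3 intrinsics, pixels), "pose" (4x4, takes a point from camera to world coordinates). Camera axes: x right, y up, looking along -z (the intrinsics and any distortion apply to the point x, -y, -z); pixel columns grow to the right and rows downward; lengths in m; the calibration is good to about 2 mm. A picture is of the moment at which its call begins: read the wrist's pose just before it. get_calibration takes no time and is no camera call; for the wrist camera it gives the pose at the moment of the call.
- job_done(): hands the job in; it is judged then, once.
Trained networks look in the newest picture that a camera, given by its name, has taken for a name from the list of things; names that differ only in an ending like _2 or _b are one class to them, and where a whole thing is asked for, a point or a joint stands for the part that bears it (a point fixed in the world has none). Each returns a list of dicts, best first, with "score" (0 to 1); they miss things now and then, are a little off and sometimes report something else, mostly with a low value. They report only what shows in the picture. A call takes as long as a camera call. They do not tell look-alikes from the thing itself.
- recognise(camera, query): "point" ([x, y, z] in m, in world coordinates, good to about 4 mm: the middle of the surface that is visible of it).
- regions_of(camera, query): "pixels" (480x640 bool, what is visible of it).
The state is a dict: "time": time; "joint_pos": joint angles; "joint_vel": joint speeds; "joint_efforts": joint torques, N m; "tool_pos": TCP position; "tool_rot": TCP orientation; "contact_force": force on the tool from outside, world axes, zero at the start; "ft_torque": the same for the moment, N m; "gripper_width": opening from 0.0 (shut) to 1.0 (fully open); "grasp_force": force on a finger pad.
Only numpy, scipy, OpenCV 4.12 (cv2) and the standard library are available. Lean on these libraries where they do the work, as an engineer would, in place of code of your own. Each camera call takes 0.05 s, during which the arm holds its last target. There are 200 camera calls.

## Working session

There is one attempt and no reset: what is moved stays moved. The work goes in short steps, Python scripts to look and compute and a tool call to move; the robot and the scene stay as the last step left them, time stands still between calls to the robot, and variables do not carry over. Pictures are saved under pics/ and viewed, at most 10 in all, crops included, and the job is handed in when it is done.

Besides the shell and the picture viewer there is one more tool, called by a JSON object that holds its "api" and its "payload". apply_moves: Moves the arm, as the interface text tells. Its arguments: {"type":"object","properties":{"targets":{"type":"array"}},"required":["targets"]}

```bash
mkdir -p pics; ls; python3 - <<'E'
from plant import *
import cv2,numpy as np
s=state();print({k:np.round(v,3) for k,v in s.items()})
for c in ["top","side"]:
    im=grab_frame(c);cv2.imwrite(f"pics/{c}0.png",im[:,:,::-1])
    k=get_calibration(c);print(c,np.round(k["camera_matrix"],1).tolist(),np.round(k["pose"],3).tolist())
    for q in ["scoop","scoop_grip","scoop_lip","bowl_floor","cleaner","shaft_tip","knob","knob_mid","nut_0"]:
        print(c,q,[(np.round(d["point"],3).tolist(),round(d["score"],2)) for d in recognise(c,q)][:8 if q in("knob","nut_0") else 3])
E
```

```text
pics
{'time': np.float64(0.0), 'joint_pos': array([-1.242,  0.053,  1.614, -0.   ,  1.476, -0.119]), 'joint_vel': array([ 0.   , -0.001,  0.002, -0.   ,  0.   ,  0.001]), 'joint_efforts': array([ 1.0000e-03, -3.9367e+01, -3.7018e+01,  0.0000e+00,  7.0000e-03,
        0.0000e+00]), 'tool_pos': array([ 0.27 , -0.563,  0.252]), 'tool_rot': array([-0.001,  0.975,  0.222, -0.   ]), 'contact_force': array([-0.156,  1.078,  1.001]), 'ft_torque': array([0.014, 0.017, 0.036]), 'grasp_force': np.float64(0.0), 'gripper_width': np.float64(1.001)}
top [[484.5, 0.0, 332.8], [0.0, 484.5, 234.3], [0.0, 0.0, 1.0]] [[-0.009, 0.993, -0.117, 0.369], [-1.0, -0.008, 0.004, 0.007], [0.003, 0.117, 0.993, 1.033], [0.0, 0.0, 0.0, 1.0]]
top scoop [([0.507, 0.294, 0.005], 0.71)]
top scoop_grip [([0.513, 0.295, 0.004], 0.77)]
top scoop_lip [([0.619, -0.107, 0.076], 0.71), ([0.51, 0.291, 0.002], 0.68)]
top bowl_floor [([0.516, 0.283, 0.014], 0.59), ([0.606, 0.02, 0.06], 0.55), ([0.413, -0.31, 0.019], 0.39)]
top cleaner [([0.607, 0.009, 0.055], 0.85)]
top shaft_tip []
top knob [([0.414, -0.31, 0.021], 0.73), ([0.3
[... 587 characters left out ...]
.01], 0.86)]
side scoop_lip [([0.514, 0.289, 0.015], 0.97), ([0.533, 0.308, 0.014], 0.31)]
side bowl_floor [([0.643, 0.061, 0.056], 0.69)]
side cleaner [([0.639, 0.052, 0.057], 0.75)]
side shaft_tip [([0.51, 0.305, 0.02], 0.52), ([0.626, -0.101, 0.072], 0.44)]
side knob [([0.468, -0.213, 0.033], 0.95), ([0.507, 0.295, 0.013], 0.67), ([0.325, -0.293, 0.024], 0.61), ([0.422, -0.31, 0.028], 0.52)]
side knob_mid [([0.324, -0.296, 0.026], 0.8), ([0.626, -0.102, 0.067], 0.66), ([0.469, -0.218, 0.037], 0.65)]
side nut_0 [([0.525, 0.284, 0.017], 0.62), ([0.496, 0.28, 0.024], 0.59), ([0.537, 0.307, 0.013], 0.47), ([0.512, 0.26, 0.009], 0.43), ([0.509, 0.292, 0.011], 0.43), ([0.48, 0.3, 0.012], 0.42)]
```

View pics/top0.png

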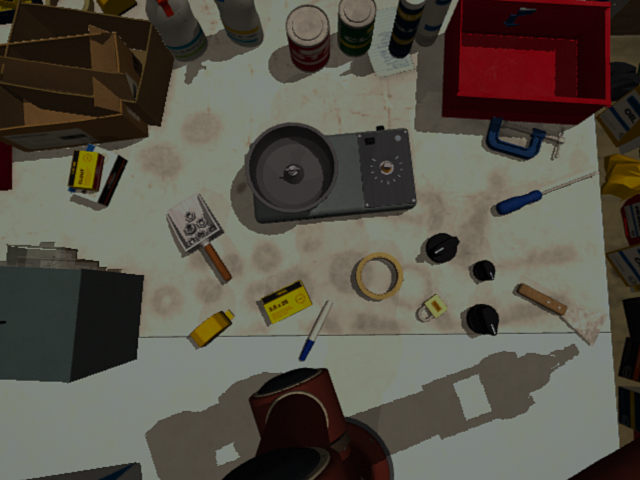

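View pics/side0.png

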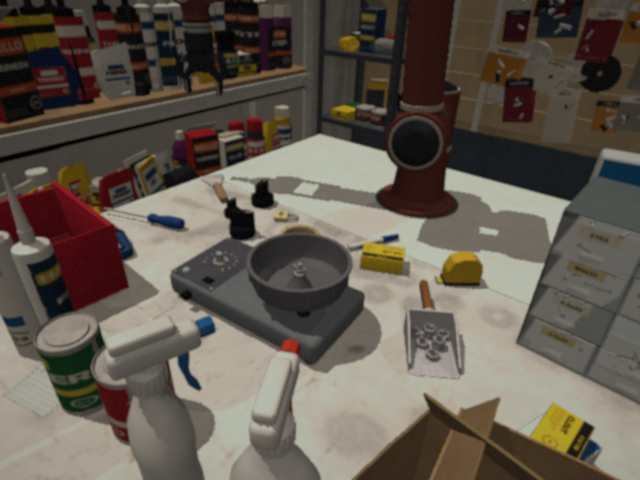

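The top view shows the scoop with nuts (pan at 193,224; handle at 217,262), the bowl (291,167) and the shaft dial (388,168). There are three knobs, at (442,248), (484,271) and (482,320). The one at (484,271) looks smallest, which fits the description. I'll confirm it in an enlarged crop.

```bash
cat > h.py <<'E'
from plant import *
import cv2,numpy as np
from scipy.spatial.transform import Rotation as R
def world(cam,uv,z,cal=None):
    k=cal or get_calibration(cam);K=np.array(k["camera_matrix"]);P=np.array(k["pose"])
    d=np.linalg.inv(K)@np.array([uv[0],uv[1],1.]);d=P[:3,:3]@(d*[1,-1,-1]);o=P[:3,3]
    return o+d*(z-o[2])/d[2]
def proj(cam,p,cal=None):
    k=cal or get_calibration(cam);K=np.array(k["camera_matrix"]);P=np.array(k["pose"])
    c=P[:3,:3].T@(np.array(p)-P[:3,3]);c=K@(c*[1,-1,-1]);return c[:2]/c[2]
def yaw_of(s): # tool x axis yaw, tool y axis yaw
    q=s["tool_rot"];m=R.from_quat([q[1],q[2],q[3],q[0]]).as_matrix();return m
def delta(p,yawy=None):
    """shift (tool axes, units of 100 mm) to world TCP p; twist (units 0.1 rad) to bring tool y to world yaw yawy mod pi"""
    s=state();m=yaw_of(s);t=m.T@(np.array(p)-s["tool_pos"])/0.1
    y=np.arctan2(m[1,1],m[0,1]);out=[np.round(t,3).tolist(),"yawy",round(y,3)]
    if yawy is not None:
        dy=(yawy-y+np.pi/2)%np.pi-np.pi/2;out+=["twist",round(-dy/0.1,2),"j6",round(s["joint_pos"][5],2)]
    return out
E
python3 - <<'E'
from h import *
im=cv2.imread("pics/top0.png")
a=cv2.resize(im[225:345,420:520],None,fx=4,fy=4,interpolation=3)[:480,:400]
b=cv2.resize(im[190:290,160:260],(400,400),interpolation=3)
c=cv2.resize(im[145:195,360:410],(200,200),interpolation=3)
o=np.zeros((600,800,3),np.uint8);o[:480,:400]=a;o[:400,400:]=b;o[400:,400:600]=c
cv2.imwrite("pics/crop1.png",o)
for uv,z in [((228,280),.034),((185,200),.01),((291,167),.135),((388,168),.076)]:print(uv,world("top",uv,z).round(3))
grab_frame("top")
for q in["knob","scoop","cleaner"]:
  for d in regions_of("top",q)[:4]:
    p=d["pixels"];ys,xs=np.nonzero(p);r=cv2.minAreaRect(np.c_[xs,ys].astype(np.float32));print(q,round(d["score"],2),p.sum(),np.round([xs.mean(),ys.mean()],1),np.round(r[0],1),np.round(r[1],1),round(r[2],1))
E
```

```text
(228, 280) [0.394 0.219 0.034]
(185, 200) [0.566 0.32  0.01 ]
(291, 167) [0.604 0.082 0.135]
(388, 168) [ 0.616 -0.109  0.076]
knob 0.9 778 [482.6 318.7] [482.2 318. ] [32.5 28.2] 12.5
knob 0.87 763 [441.3 247.6] [440.7 248.1] [31. 30.] 18.4
knob 0.69 422 [483.1 270.2] [483. 270.] [22. 22.] 90.0
scoop 0.67 1883 [196.3 229. ] [203.7 240.9] [92.1 42.9] 57.4
scoop 0.58 14184 [328.2 173. ] [328.  167.9] [ 98.2 168. ] 84.3
cleaner 0.73 14130 [328.2 173.1] [328.4 167.9] [ 97.8 167. ] 84.3
```

View pics/crop1.png

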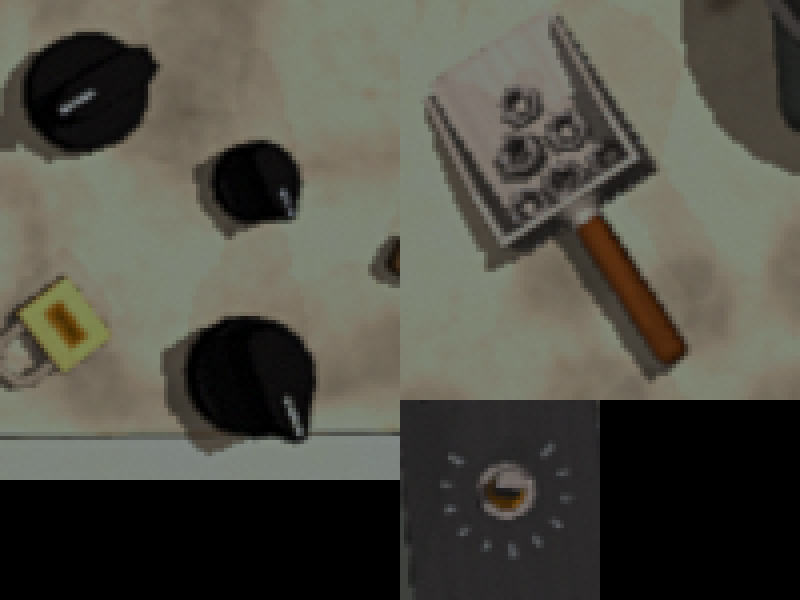

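Crop: the smallest knob is the middle one at (483,270), 422 px against 763 and 778 px for the other two. Its white line points down and to the right, so that is the one to use. The scoop's lip middle is near (183,203) and its handle end near (229,279). The shaft's flat faces down in the image, towards about -x.

```bash
python3 - <<'E'
from h import *
e=world("top",(229,278.5),.044);f=world("top",(205.7,245.5),.044);l=world("top",(183,203.3),.003)
print(e,f,l)
for a,b in[(e,f),(e,l)]:
    d=(b-a)[:2];print(np.degrees(np.arctan2(d[1],d[0])),np.linalg.norm(d))
d=(l-e)[:2];d/=np.linalg.norm(d);g=(e[:2]+65*d/1000+l[:2]-.14*d)/2;print("grip",g)
y=np.arctan2(d[1],d[0])
h=g-.025*d;print(h,y);print(delta([h[0],h[1],.25],y+np.pi/2))
E
```

```text
[0.39682723 0.21537854 0.044     ] [0.46461975 0.26419816 0.044     ] [0.56039394 0.32576805 0.003     ]
35.758900287437875 0.08354148996646611
34.01501440494606 0.19733198134025404
grip [0.44752717 0.24959542]
[0.4268049  0.23561016] 0.5936739964796085
[[4.867, -6.526, 0.033], 'yawy', np.float64(-1.123), 'twist', np.float64(-1.46), 'j6', np.float64(-0.12)]
```

{"api": "apply_moves", "payload": {"targets": [{"translation": [0.28, -0.37, 0], "twist": -0.73, "hand": 1}, {"translation": [0.28, -0.37, 0], "twist": -0.73, "hand": 1}, {"translation": [0.28, -0.37, 0], "twist": 0, "hand": 1}, {"translation": [0.28, -0.37, 0], "twist": 0, "hand": 1}, {"translation": [0.28, -0.37, 0], "twist": 0, "hand": 1}, {"translation": [0.28, -0.37, 0], "twist": 0, "hand": 1}, {"translation": [0.28, -0.37, 0], "twist": 0, "hand": 1}, {"translation": [0.28, -0.37, 0], "twist": 0, "hand": 1}]}}

```text
time: 2.0
tool_pos: [0.3004, -0.1922, 0.2534]
tool_rot: [0.0, 0.956, 0.292, 0.0]
contact_force: [1.7, 0.2, 0.6]
gripper_width: 1.001
grasp_force: 0.0
```

```bash
python3 - <<'E'
from h import *
print(state()["tool_pos"],delta([.427,.2356,.25],.5937+np.pi/2))
E
```

```text
[ 0.3004425  -0.19223639  0.25336206] [[3.44, -2.842, 0.033], 'yawy', np.float64(-0.978), 'twist', np.float64(-0.01), 'j6', np.float64(0.2)]
```

{"api": "apply_moves", "payload": {"targets": [{"translation": [0.43, -0.2, 0], "twist": 0, "hand": 1}, {"translation": [0.43, -0.2, 0], "twist": 0, "hand": 1}, {"translation": [0.43, -0.25, 0], "twist": 0, "hand": 1}, {"translation": [0.4, -0.3, 0], "twist": 0, "hand": 1}, {"translation": [0.35, -0.35, 0], "twist": 0, "hand": 1}, {"translation": [0.35, -0.35, 0], "twist": 0, "hand": 1}, {"translation": [0.35, -0.35, 0], "twist": 0, "hand": 1}, {"translation": [0.35, -0.35, 0], "twist": 0, "hand": 1}]}}

```text
time: 2.8
tool_pos: [0.4253, 0.1761, 0.2537]
tool_rot: [0.0, 0.956, 0.293, 0.001]
contact_force: [1.3, -1.2, -0.1]
gripper_width: 0.994
grasp_force: 0.0
```

```bash
python3 - <<'E'
from h import *
print(state()["tool_pos"],delta([.427,.2356,.25],.5937+np.pi/2))
k=get_calibration("wrist");im=grab_frame("wrist");cv2.imwrite("pics/w1.png",im[:,:,::-1])
import pickle;pickle.dump(k,open("w1.pkl","wb"));print(np.round(k["pose"],3))
E
```

```text
[0.42530849 0.17614289 0.25368888] [[0.347, -0.483, 0.037], 'yawy', np.float64(-0.976), 'twist', np.float64(0.01), 'j6', np.float64(1.21)]
[[ 0.56   0.785  0.265  0.493]
 [-0.828  0.53   0.181  0.223]
 [ 0.001 -0.321  0.947  0.375]
 [ 0.     0.     0.     1.   ]]
```

View pics/w1.png

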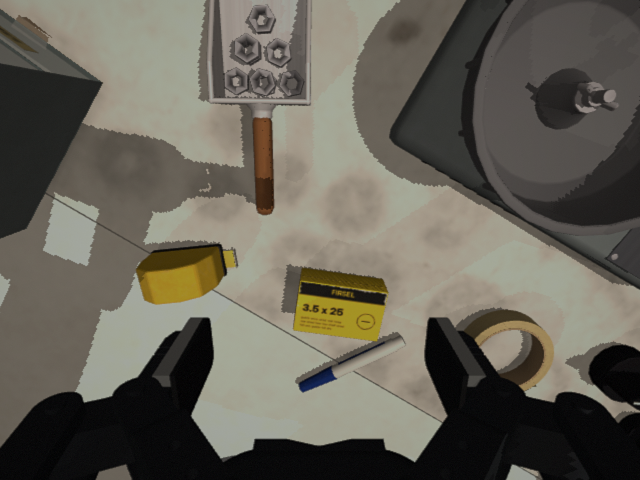

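Wrist view: the handle runs from its rear end (265,213) to its front (262,118), with the pan above it. It's almost aligned with the image's vertical.

```bash
python3 - <<'E'
from h import *
import pickle;k=pickle.load(open("w1.pkl","rb"))
e=world("",(264.5,212.5),.044,k);f=world("",(262,118),.044,k)
d=(f-e)[:2];L=np.linalg.norm(d);d/=L;y=np.arctan2(d[1],d[0]);print(e,f,L,y)
b=world("",(531,108),.135,k);print("bowl? ",b)
for back in(.02,.03):
  h=e[:2]+(.065-back)*d;print(back,h,delta([h[0],h[1],.035],y+np.pi/2))
grab_frame("wrist")
for q in["bowl_floor","cleaner","shaft_tip"]:print(q,[(np.round(d["point"],3).tolist(),round(d["score"],2)) for d in recognise("wrist",q)][:2])
E
```

```text
[0.39834372 0.21726155 0.044     ] [0.46666137 0.26143999 0.044     ] 0.08135745858311673 0.5740251563125587
bowl?  [0.56979322 0.1192572  0.135     ]
0.02 [0.43613121 0.2416973 ] [[0.418, -0.422, 2.188], 'yawy', np.float64(-0.97), 'twist', np.float64(0.27), 'j6', np.float64(1.21)]
0.03 [0.42773399 0.23626713] [[0.318, -0.425, 2.187], 'yawy', np.float64(-0.97), 'twist', np.float64(0.27), 'j6', np.float64(1.21)]
bowl_floor [([0.581, 0.095, 0.079], 0.76)]
cleaner [([0.582, 0.097, 0.082], 0.7)]
shaft_tip [([0.505, 0.26, 0.014], 0.58)]
```

{"api": "apply_moves", "payload": {"targets": [{"translation": [0.19, -0.21, 0.2], "twist": 0.2, "hand": 1}, {"translation": [0.18, -0.21, 0.2], "twist": 0, "hand": 1}, {"translation": [0, 0, 0.45], "twist": 0, "hand": 0.8}, {"translation": [0, 0, 0.45], "twist": 0, "hand": 0.6}, {"translation": [0, 0, 0.3], "twist": 0, "hand": 0.6}, {"translation": [0, 0, 0], "twist": 0, "hand": 0.6}]}}

```text
time: 3.65
tool_pos: [0.4296, 0.2263, 0.0883]
tool_rot: [0.0, 0.96, 0.282, -0.005]
contact_force: [-1.5, -0.3, 0.7]
gripper_width: 0.603
grasp_force: 0.0
```

```bash
python3 - <<'E'
from h import *
im=grab_frame("wrist");cv2.imwrite("pics/w2.png",im[:,:,::-1])
h=np.array([.4319,.239]);print(delta([h[0],h[1],.042],.58+np.pi/2),state()["gripper_width"])
E
```

```text
[[0.067, -0.098, 0.495], 'yawy', np.float64(-1.0), 'twist', np.float64(-0.09), 'j6', np.float64(1.33)] 0.5971343962764376
```

View pics/w2.png

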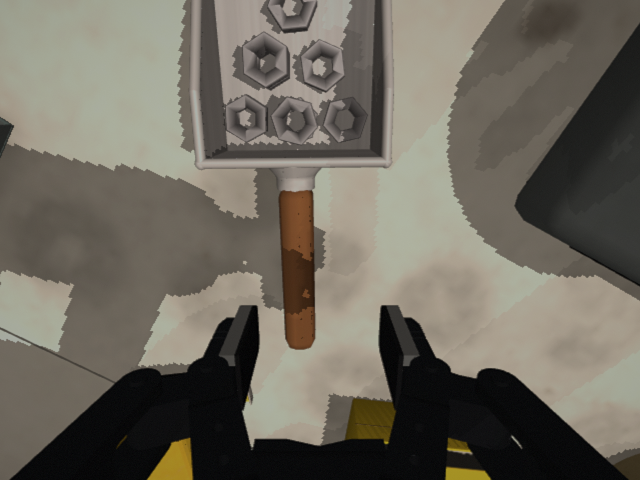

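The handle (297,195)–(300,345) sits about 10 mm left of the finger middle at column 319, which agrees with the computed offset. I'll correct that, go down and grip.

{"api": "apply_moves", "payload": {"targets": [{"translation": [0.07, -0.1, 0.1], "twist": -0.1, "hand": 0.6}, {"translation": [0, 0, 0.2], "twist": 0, "hand": 0.6}, {"translation": [0, 0, 0.18], "twist": 0, "hand": 0.5}, {"translation": [0, 0, 0], "twist": 0, "hand": 0.3}, {"translation": [0, 0, 0], "twist": 0, "hand": 0}, {"translation": [0, 0, 0], "twist": 0, "hand": 0}, {"translation": [0, 0, 0], "twist": 0, "hand": 0}]}}

```text
time: 4.4
tool_pos: [0.435, 0.2415, 0.0475]
tool_rot: [0.0, 0.958, 0.288, 0.002]
contact_force: [-0.9, -3.4, 4.9]
gripper_width: 0.171
grasp_force: 61.4
```

{"api": "apply_moves", "payload": {"targets": [{"translation": [0, 0, -0.2], "twist": 0, "hand": 0}, {"translation": [0, 0, -0.3], "twist": 0, "hand": 0}, {"translation": [0, 0, -0.1], "twist": 0, "hand": 0}, {"translation": [0, 0, 0], "twist": 0, "hand": 0}]}}

```text
time: 4.8
tool_pos: [0.4349, 0.242, 0.1074]
tool_rot: [-0.0, 0.958, 0.288, 0.002]
contact_force: [-0.2, 0.1, -3.3]
gripper_width: 0.172
grasp_force: 60.4
```

```bash
python3 - <<'E'
from h import *
s=state();print(s["tool_pos"],s["contact_force"],s["ft_torque"],s["gripper_width"])
im=grab_frame("wrist");a=cv2.resize(im[:,:,::-1],(400,300));b=cv2.resize(grab_frame("side")[200:400,340:600,::-1],(400,300))
cv2.imwrite("pics/c3.png",np.hstack([a,b]))
E
```

```text
[0.43486116 0.24197616 0.1073624 ] [-0.1963175   0.13198359 -3.33535828] [-0.11603753  0.20095429  0.04295352] 0.17230120408540878
```

View pics/c3.png

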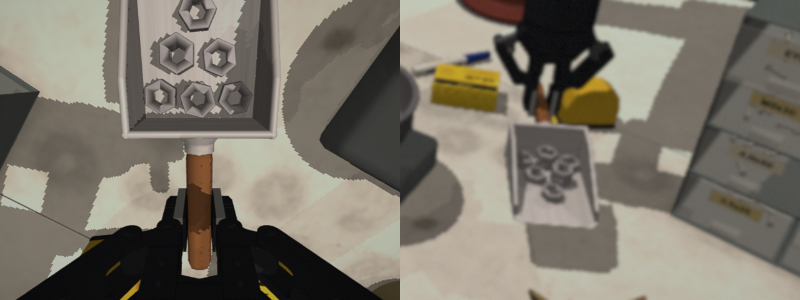

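The scoop is held firmly and level, with the nuts still in it. While it is low over the table I'll test whether an opening target near its width lowers the grip force.

{"api": "apply_moves", "payload": {"targets": [{"translation": [0, 0, 0], "twist": 0, "hand": 0.14}, {"translation": [0, 0, 0], "twist": 0, "hand": 0.14}, {"translation": [0, 0, 0], "twist": 0, "hand": 0.14}]}}

```text
time: 5.2
tool_pos: [0.4329, 0.2412, 0.1042]
tool_rot: [0.0, 0.958, 0.288, -0.001]
contact_force: [0.5, -0.7, -2.9]
gripper_width: 0.168
grasp_force: 60.4
```

{"api": "apply_moves", "payload": {"targets": [{"translation": [0, 0, 0], "twist": 0, "hand": 0.165}, {"translation": [0, 0, 0], "twist": 0, "hand": 0.165}, {"translation": [0, 0, 0], "twist": 0, "hand": 0.165}]}}

```text
time: 5.5
tool_pos: [0.4335, 0.2414, 0.1052]
tool_rot: [-0.0, 0.958, 0.288, -0.0]
contact_force: [0.4, 0.3, -3.6]
gripper_width: 0.168
grasp_force: 60.4
```

```bash
python3 - <<'E'
from h import *
s=state();print(s["tool_pos"],s["contact_force"],s["ft_torque"],s["gripper_width"],s["grasp_force"])
E
```

```text
[0.43352695 0.2414406  0.1052485 ] [ 0.44940007  0.26628551 -3.62821505] [-0.11853922  0.14554505  0.02778512] 0.16843045347032867 60.37403225898743
```

{"api": "apply_moves", "payload": {"targets": [{"translation": [0, 0, 0], "twist": 0, "hand": 0.17}, {"translation": [0, 0, 0], "twist": 0, "hand": 0.17}]}}

```text
time: 5.7
tool_pos: [0.4336, 0.2415, 0.1054]
tool_rot: [-0.0, 0.958, 0.288, 0.0]
contact_force: [0.5, -0.2, -3.0]
gripper_width: 0.173
grasp_force: 53.6
```

{"api": "apply_moves", "payload": {"targets": [{"translation": [0, 0, 0], "twist": 0, "hand": 0.175}, {"translation": [0, 0, 0], "twist": 0, "hand": 0.175}]}}

```text
time: 5.9
tool_pos: [0.4335, 0.2415, 0.1054]
tool_rot: [-0.0, 0.958, 0.288, 0.0]
contact_force: [0.5, 0.2, -2.9]
gripper_width: 0.177
grasp_force: 38.2
```

```bash
python3 - <<'E'
from h import *
s=state();print(s["tool_pos"],s["contact_force"],s["ft_torque"],s["gripper_width"],s["grasp_force"])
E
```

```text
[0.43353699 0.24145803 0.10535141] [ 0.51639107  0.15060361 -2.93204012] [-0.05023028  0.17141236  0.02170367] 0.1771302858888025 38.190091252326965
```

The force does follow the opening target: 60 N at 0.168, 38 N at 0.175. So I can let the scoop swing nose down over the bowl with a soft grip. First I'll re-grip and lift.

{"api": "apply_moves", "payload": {"targets": [{"translation": [0, 0, 0], "twist": 0, "hand": 0}, {"translation": [0, 0, -0.15], "twist": 0, "hand": 0}, {"translation": [0, 0, -0.3], "twist": 0, "hand": 0}, {"translation": [0, 0, -0.4], "twist": 0, "hand": 0}, {"translation": [0, 0, -0.4], "twist": 0, "hand": 0}, {"translation": [0, 0, -0.4], "twist": 0, "hand": 0}, {"translation": [0, 0, -0.3], "twist": 0, "hand": 0}, {"translation": [0, 0, -0.15], "twist": 0, "hand": 0}]}}

```text
time: 6.7
tool_pos: [0.4345, 0.2418, 0.3206]
tool_rot: [-0.0, 0.958, 0.288, 0.004]
contact_force: [0.5, 0.3, -2.6]
gripper_width: 0.168
grasp_force: 60.4
```

```bash
python3 - <<'E'
from h import *
import pickle;k=pickle.load(open("w1.pkl","rb"))
print("stud",world("",(605,95),.126,k))
im=cv2.imread("pics/top0.png")
g=cv2.GaussianBlur(cv2.cvtColor(im,6),(3,3),0)
c=cv2.HoughCircles(g[100:230,220:360],cv2.HOUGH_GRADIENT,1,200,param1=80,param2=20,minRadius=38,maxRadius=55)
print(c)
if c is not None:
  u=c[0,0,:2]+[220,100];print(u,world("top",u,.135),c[0,0,2])
d=recognise("top","bowl_floor");
b=np.array([.604,.082]);dr=np.array([.836,.548]);h=b-.05*dr
print(delta([h[0],h[1],.315],.58+np.pi/2))
E
```

```text
stud [0.60389265 0.08274931 0.126     ]
[[[71.5 68.5 43.3]]]
[291.5 168.5] [0.60113051 0.08112693 0.135     ] 43.3
[[0.028, 2.265, 0.071], 'yawy', np.float64(-0.987), 'twist', np.float64(0.04), 'j6', np.float64(1.35)]
```

{"api": "apply_moves", "payload": {"targets": [{"translation": [0, 0.15, 0], "twist": 0, "hand": 0}, {"translation": [0, 0.3, 0], "twist": 0, "hand": 0}, {"translation": [0, 0.4, 0], "twist": 0, "hand": 0}, {"translation": [0, 0.45, 0.03], "twist": 0, "hand": 0}, {"translation": [0, 0.45, 0.03], "twist": 0, "hand": 0}, {"translation": [0.03, 0.35, 0], "twist": 0, "hand": 0}, {"translation": [0, 0.16, 0], "twist": 0, "hand": 0}, {"translation": [0, 0, 0], "twist": 0, "hand": 0}]}}

```text
time: 7.55
tool_pos: [0.5606, 0.0523, 0.3065]
tool_rot: [-0.001, 0.958, 0.286, -0.002]
contact_force: [-0.3, 0.4, -2.8]
gripper_width: 0.174
grasp_force: 60.3
```

{"api": "apply_moves", "payload": {"targets": [{"translation": [0, 0, 0], "twist": 0, "hand": 0.175}, {"translation": [0, 0, 0], "twist": 0, "hand": 0.178}]}}

```text
time: 7.75
tool_pos: [0.5598, 0.0555, 0.3086]
tool_rot: [-0.0, 0.958, 0.288, -0.001]
contact_force: [0.5, -0.3, -2.5]
gripper_width: 0.18
grasp_force: 28.9
```

```bash
cat > st.py <<'E'
from h import *
s=state();m=yaw_of(s);print(round(s["time"],2),s["tool_pos"].round(4),"F",s["contact_force"].round(1),"Ttool",(m.T@s["ft_torque"]).round(3),round(s["gripper_width"],4),round(s["grasp_force"],1))
E
python3 st.py
```

```text
7.75 [0.5598 0.0555 0.3086] F [ 0.5 -0.3 -2.5] Ttool [-0.006 -0.254  0.006] 0.1805 28.9
```

{"api": "apply_moves", "payload": {"targets": [{"translation": [0, 0, -0.08], "twist": 0, "hand": 0.18}, {"translation": [0, 0, 0], "twist": 0, "hand": 0.18}]}}

```text
time: 7.95
tool_pos: [0.5608, 0.0554, 0.3193]
tool_rot: [0.0, 0.957, 0.288, 0.001]
contact_force: [0.2, 0.4, -3.1]
gripper_width: 0.182
grasp_force: 22.7
```

```bash
python3 st.py
```

```text
7.95 [0.5608 0.0554 0.3193] F [ 0.2  0.4 -3.1] Ttool [ 0.003 -0.229 -0.032] 0.1819 22.7
```

{"api": "apply_moves", "payload": {"targets": [{"translation": [0, 0, 0], "twist": 0, "hand": 0.182}, {"translation": [0, 0, 0], "twist": 0, "hand": 0.182}]}}

```text
time: 8.15
tool_pos: [0.5605, 0.0549, 0.3177]
tool_rot: [0.0, 0.958, 0.288, 0.0]
contact_force: [1.3, 0.2, -3.2]
gripper_width: 0.183
grasp_force: 16.3
```

```bash
python3 st.py
```

```text
8.15 [0.5605 0.0549 0.3177] F [ 1.3  0.2 -3.2] Ttool [-0.033 -0.161  0.036] 0.1826 16.3
```

{"api": "apply_moves", "payload": {"targets": [{"translation": [0, 0, 0], "twist": 0, "hand": 0.182}, {"translation": [0, 0, 0], "twist": 0, "hand": 0.182}]}}

```text
time: 8.35
tool_pos: [0.5605, 0.0545, 0.3171]
tool_rot: [-0.0, 0.958, 0.288, -0.0]
contact_force: [0.3, 0.1, -3.0]
gripper_width: 0.187
grasp_force: 16.2
```

```bash
python3 st.py; python3 - <<'E'
from h import *
grab_frame("wrist");cv2.imwrite("pics/c4.png",np.hstack([cv2.resize(grab_frame("wrist")[:,:,::-1],(400,300)),cv2.resize(grab_frame("side")[100:350,180:500,::-1],(400,300))]))
E
```

```text
8.35 [0.5605 0.0545 0.3171] F [ 0.3  0.1 -3. ] Ttool [ 0.012 -0.235  0.076] 0.1866 16.2
```

View pics/c4.png

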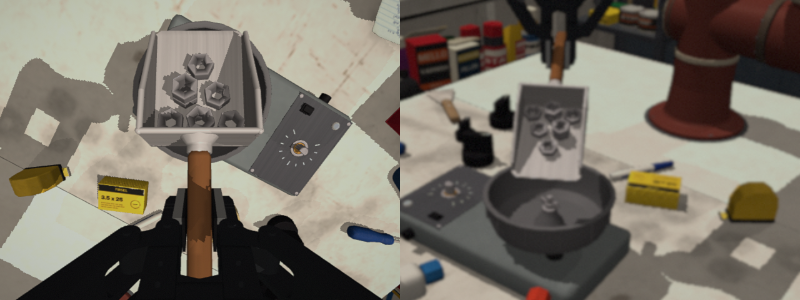

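The scoop has begun to tip nose down over the bowl, with the nuts still in. I'll keep loosening and read the tilt from the scoop mask.

```bash
cat > tilt.py <<'E'
from h import *
s=state();m=yaw_of(s);fx=m[:,0]*np.sign(m[0,0]);k=get_calibration("wrist");grab_frame("wrist")
r=regions_of("wrist","scoop")
A=s["tool_pos"]+[0,0,-.0135]
def lip(t,a=.160):return A+fx*(a*np.cos(t)-.032*np.sin(t))+np.array([0,0,1])*(-a*np.sin(t)-.032*np.cos(t))
for d in r[:2]:
  ys,xs=np.nonzero(d["pixels"]);top=np.percentile(ys,0.2);sel=ys<ys.min()+8
  print("mask",round(d["score"],2),d["pixels"].sum(),"top row",top,"cols",xs[sel].min(),xs[sel].max(),"widest",xs.min(),xs.max())
print("pred",[(t,proj("",lip(np.radians(t)),k).round(0).tolist()) for t in range(0,90,15)])
print(round(s["time"],2),"Ttool",(m.T@s["ft_torque"]).round(3),round(s["grasp_force"],1))
print("nuts",[(np.round(d["point"],3).tolist(),round(d["score"],2)) for d in recognise("wrist","nut_0") if d["score"]>.3])
E
python3 tilt.py
```

```text
mask 0.61 34166 top row 51.0 cols 241 396 widest 216 420
mask 0.17 1326 top row 87.0 cols 305 336 widest 299 341
pred [(0, [319.0, -114.0]), (15, [319.0, -27.0]), (30, [319.0, 44.0]), (45, [319.0, 105.0]), (60, [319.0, 159.0]), (75, [319.0, 210.0])]
8.5 Ttool [-0.003 -0.115 -0.019] 16.2
nuts [([0.602, 0.098, 0.237], 0.96), ([0.626, 0.079, 0.242], 0.91), ([0.599, 0.085, 0.26], 0.85), ([0.615, 0.062, 0.25], 0.8), ([0.588, 0.102, 0.245], 0.79), ([0.614, 0.104, 0.246], 0.7), ([0.635, 0.105, 0.225], 0.65), ([0.602, 0.078, 0.247], 0.55), ([0.609, 0.078, 0.257], 0.37)]
```

{"api": "apply_moves", "payload": {"targets": [{"translation": [0, 0, 0], "twist": 0, "hand": 0.182}, {"translation": [0, 0, 0], "twist": 0, "hand": 0.183}, {"translation": [0, 0, 0], "twist": 0, "hand": 0.183}]}}

```text
time: 8.95
tool_pos: [0.5606, 0.0545, 0.3173]
tool_rot: [-0.0, 0.958, 0.288, 0.0]
contact_force: [-0.0, 0.5, -3.2]
gripper_width: 0.186
grasp_force: 13.1
```

```bash
python3 tilt.py
```

```text
mask 0.93 34960 top row 51.0 cols 241 396 widest 216 420
pred [(0, [319.0, -114.0]), (15, [319.0, -27.0]), (30, [319.0, 44.0]), (45, [319.0, 105.0]), (60, [319.0, 159.0]), (75, [319.0, 210.0])]
8.95 Ttool [-0.013 -0.088 -0.004] 13.1
nuts [([0.624, 0.083, 0.241], 0.88), ([0.617, 0.101, 0.245], 0.81), ([0.59, 0.101, 0.248], 0.78), ([0.64, 0.105, 0.223], 0.75), ([0.602, 0.084, 0.261], 0.73), ([0.617, 0.062, 0.251], 0.72), ([0.598, 0.082, 0.243], 0.66), ([0.605, 0.1, 0.238], 0.65)]
```

{"api": "apply_moves", "payload": {"targets": [{"translation": [0, 0, 0], "twist": 0, "hand": 0.184}, {"translation": [0, 0, 0], "twist": 0, "hand": 0.1845}]}}

```text
time: 9.3
tool_pos: [0.5607, 0.0545, 0.3175]
tool_rot: [0.0, 0.958, 0.288, 0.0]
contact_force: [-1.0, 0.8, -1.9]
gripper_width: 0.182
grasp_force: 8.9
```

```bash
python3 tilt.py|grep -v pred
```

```text
mask 0.89 25151 top row 125.0 cols 253 384 widest 227 410
9.3 Ttool [ 0.034 -0.06   0.022] 8.9
nuts [([0.62, 0.065, 0.21], 0.97), ([0.606, 0.1, 0.182], 0.92), ([0.592, 0.098, 0.204], 0.9), ([0.622, 0.107, 0.19], 0.89), ([0.64, 0.108, 0.153], 0.84), ([0.608, 0.085, 0.218], 0.77), ([0.595, 0.079, 0.213], 0.68), ([0.63, 0.086, 0.183], 0.6)]
```

{"api": "apply_moves", "payload": {"targets": [{"translation": [0, 0, 0], "twist": 0, "hand": 0.1845}, {"translation": [0, 0, 0], "twist": 0, "hand": 0.1845}]}}

```text
time: 9.65
tool_pos: [0.5607, 0.0545, 0.3176]
tool_rot: [0.0, 0.958, 0.288, 0.0]
contact_force: [-0.2, 0.1, -1.0]
gripper_width: 0.188
grasp_force: 9.4
```

```bash
python3 tilt.py|grep -v pred
```

```text
mask 0.91 25873 top row 158.0 cols 257 380 widest 231 406
mask 0.33 477 top row 89.0 cols 258 278 widest 256 280
9.65 Ttool [ 0.021 -0.006 -0.044] 9.4
nuts [([0.617, 0.141, 0.092], 0.96), ([0.647, 0.132, 0.091], 0.68), ([0.659, 0.091, 0.09], 0.63), ([0.654, 0.107, 0.102], 0.62), ([0.625, 0.124, 0.093], 0.6), ([0.645, 0.042, 0.092], 0.59)]
```

{"api": "apply_moves", "payload": {"targets": [{"translation": [0, 0, 0], "twist": 0, "hand": 0}, {"translation": [0, 0, 0], "twist": 0, "hand": 0}]}}

```text
time: 10.0
tool_pos: [0.5606, 0.0545, 0.3173]
tool_rot: [-0.0, 0.958, 0.288, -0.0]
contact_force: [-0.2, 0.6, -1.9]
gripper_width: 0.175
grasp_force: 60.0
```

```bash
python3 st.py; python3 - <<'E'
from h import *
a=cv2.resize(grab_frame("wrist")[:,:,::-1],(400,300));im=grab_frame("side")
cv2.imwrite("pics/c5.png",np.hstack([a,cv2.resize(im[120:345,200:500,::-1],(400,300))]))
for c in("side","top"):
  if c=="top":grab_frame(c)
  print(c,[(np.round(d["point"],3).tolist(),round(d["score"],2)) for d in recognise(c,"nut_0") if d["score"]>.3])
E
```

```text
10.0 [0.5606 0.0545 0.3173] F [-0.2  0.6 -1.9] Ttool [-0.005 -0.034  0.005] 0.1751 60.0
side [([0.423, -0.315, 0.033], 0.69), ([0.556, 0.097, 0.09], 0.46)]
top []
```

View pics/c5.png

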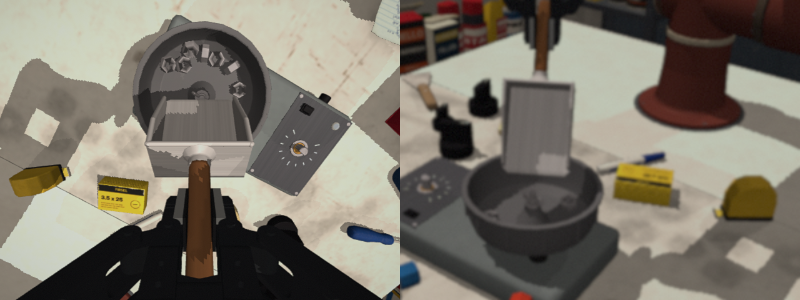

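The pan is empty (side view), and the nuts show at the far side of the bowl, around (200,60) in the left half. Next I'll carry the scoop back over free table, lower it so the lip touches, then lower and pull back so it pivots level.

```bash
python3 - <<'E'
from h import *
print(delta([.542,.311,.347]))
E
```

```text
[[1.259, -2.243, -0.297], 'yawy', np.float64(-0.987)]
```

{"api": "apply_moves", "payload": {"targets": [{"translation": [0, 0, -0.3], "twist": 0, "hand": 0}, {"translation": [0.1, -0.17, 0], "twist": 0, "hand": 0}, {"translation": [0.2, -0.36, 0], "twist": 0, "hand": 0}, {"translation": [0.23, -0.42, 0], "twist": 0, "hand": 0}, {"translation": [0.23, -0.42, 0], "twist": 0, "hand": 0}, {"translation": [0.23, -0.42, 0], "twist": 0, "hand": 0}, {"translation": [0.2, -0.36, 0], "twist": 0, "hand": 0}, {"translation": [0.07, -0.1, 0], "twist": 0, "hand": 0}]}}

```text
time: 11.05
tool_pos: [0.5406, 0.3153, 0.347]
tool_rot: [-0.001, 0.957, 0.29, -0.0]
contact_force: [-0.5, -0.2, -1.8]
gripper_width: 0.174
grasp_force: 60.2
```

```bash
python3 tilt.py; python3 st.py
```

```text
mask 0.85 25840 top row 158.0 cols 257 380 widest 231 406
mask 0.73 326 top row 457.0 cols 585 610 widest 585 619
pred [(0, [320.0, -114.0]), (15, [319.0, -27.0]), (30, [319.0, 44.0]), (45, [319.0, 105.0]), (60, [319.0, 159.0]), (75, [319.0, 210.0])]
11.05 Ttool [ 0.016 -0.     0.009] 60.2
nuts [([0.661, 0.069, 0.095], 0.92), ([0.644, 0.043, 0.092], 0.87), ([0.653, 0.11, 0.099], 0.83), ([0.625, 0.126, 0.095], 0.74), ([0.55, 0.098, 0.088], 0.54), ([0.661, 0.092, 0.091], 0.48)]
11.2 [0.5417 0.3117 0.347 ] F [ 1.3 -0.1 -1.8] Ttool [ 0.032 -0.044 -0.031] 0.1731 60.2
```

{"api": "apply_moves", "payload": {"targets": [{"translation": [0, 0, 0.3], "twist": 0, "hand": 0}, {"translation": [0, 0, 0.45], "twist": 0, "hand": 0}, {"translation": [0, 0, 0.45], "twist": 0, "hand": 0}, {"translation": [0, 0, 0.3], "twist": 0, "hand": 0.1}, {"translation": [0, 0, 0.1], "twist": 0, "hand": 0.176}, {"translation": [-0.02, 0, 0.1], "twist": 0, "hand": 0.178}]}}

```text
time: 11.8
tool_pos: [0.5408, 0.3094, 0.1773]
tool_rot: [0.0, 0.958, 0.287, 0.0]
contact_force: [-0.8, -0.4, -1.0]
gripper_width: 0.184
grasp_force: 31.1
```

```bash
python3 st.py
```

```text
11.8 [0.5408 0.3094 0.1773] F [-0.8 -0.4 -1. ] Ttool [ 0.018  0.001 -0.012] 0.1837 31.1
```

{"api": "apply_moves", "payload": {"targets": [{"translation": [-0.13, 0, 0.11], "twist": 0, "hand": 0.178}, {"translation": [-0.14, 0, 0.07], "twist": 0, "hand": 0.178}, {"translation": [-0.13, 0, 0.07], "twist": 0, "hand": 0.178}, {"translation": [-0.13, 0, 0.08], "twist": 0, "hand": 0.178}, {"translation": [-0.11, 0, 0.1], "twist": 0, "hand": 0.178}, {"translation": [-0.1, 0, 0.1], "twist": 0, "hand": 0.178}]}}

```text
time: 12.4
tool_pos: [0.4808, 0.2699, 0.1298]
tool_rot: [-0.0, 0.958, 0.287, 0.004]
contact_force: [-3.7, -2.6, 7.1]
gripper_width: 0.177
grasp_force: 29.7
```

```bash
python3 tilt.py; python3 st.py
```

```text
mask 0.96 37996 top row 74.0 cols 245 392 widest 220 418
pred [(0, [319.0, -113.0]), (15, [319.0, -25.0]), (30, [319.0, 46.0]), (45, [318.0, 106.0]), (60, [318.0, 161.0]), (75, [318.0, 212.0])]
12.4 Ttool [ 0.033 -0.45  -0.057] 29.7
nuts []
12.55 [0.4798 0.2696 0.1276] F [-0.  -0.6  1. ] Ttool [ 0.    -0.147  0.053] 0.1785 28.8
```

{"api": "apply_moves", "payload": {"targets": [{"translation": [-0.12, 0, 0.1], "twist": 0, "hand": 0.178}, {"translation": [-0.1, 0, 0.12], "twist": 0, "hand": 0.178}, {"translation": [-0.1, 0, 0.14], "twist": 0, "hand": 0.178}, {"translation": [-0.08, 0, 0.14], "twist": 0, "hand": 0.178}, {"translation": [-0.06, 0, 0.14], "twist": 0, "hand": 0.178}, {"translation": [-0.04, 0, 0.08], "twist": 0, "hand": 0.178}, {"translation": [0, 0, 0], "twist": 0, "hand": 0.178}]}}

```text
time: 13.25
tool_pos: [0.4356, 0.2417, 0.051]
tool_rot: [0.0, 0.958, 0.288, -0.001]
contact_force: [-0.5, -1.2, 1.1]
gripper_width: 0.183
grasp_force: 28.2
```

```bash
python3 tilt.py; python3 st.py
```

```text
mask 0.85 63769 top row 0.0 cols 194 444 widest 189 449
pred [(0, [320.0, -115.0]), (15, [319.0, -27.0]), (30, [319.0, 43.0]), (45, [319.0, 104.0]), (60, [319.0, 159.0]), (75, [319.0, 210.0])]
13.25 Ttool [-0.039  0.008 -0.042] 28.2
nuts []
13.4 [0.4364 0.2422 0.0522] F [-0.1 -0.5 -1.5] Ttool [-0.002 -0.089  0.038] 0.1772 28.0
```

{"api": "apply_moves", "payload": {"targets": [{"translation": [0, 0, 0.05], "twist": 0, "hand": 0.178}, {"translation": [0, 0, 0.02], "twist": 0, "hand": 0.18}, {"translation": [0, 0, 0], "twist": 0, "hand": 0.185}, {"translation": [0, 0, 0], "twist": 0, "hand": 0.3}, {"translation": [0, 0, 0], "twist": 0, "hand": 0.6}, {"translation": [0, 0, -0.1], "twist": 0, "hand": 0.6}, {"translation": [0, 0, -0.4], "twist": 0, "hand": 0.6}, {"translation": [0, 0, -0.4], "twist": 0, "hand": 0.6}]}}

```text
time: 14.2
tool_pos: [0.4357, 0.242, 0.1358]
tool_rot: [0.0, 0.958, 0.288, -0.001]
contact_force: [-0.1, -0.2, 0.7]
gripper_width: 0.6
grasp_force: 0.0
```

```bash
python3 st.py;python3 - <<'E'
from h import *
a=cv2.resize(grab_frame("wrist")[:,:,::-1],(400,300));im=grab_frame("side")
cv2.imwrite("pics/c6.png",np.hstack([a,cv2.resize(im[150:412,240:590,::-1],(400,300))]))
K=[.41,-.308]
print(delta([.33,-.33,.2],None),delta([.37,-.32,.23]))
E
```

```text
14.2 [0.4357 0.242  0.1358] F [-0.1 -0.2  0.7] Ttool [ 0.036  0.038 -0.023] 0.6005 0.0
[[-4.08, 4.18, -0.611], 'yawy', np.float64(-0.987)] [[-3.688, 4.317, -0.906], 'yawy', np.float64(-0.987)]
```

View pics/c6.png

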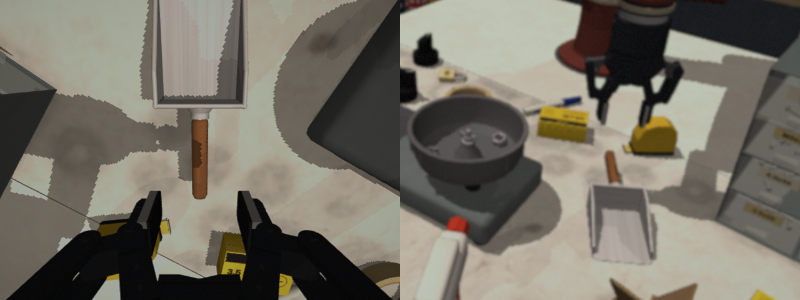

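The scoop stands flat, empty and released, and the bowl holds the nuts. Next I'll look at the shaft, then at the knob.

{"api": "apply_moves", "payload": {"targets": [{"translation": [0, 0, -0.45], "twist": 0, "hand": 1}, {"translation": [0, 0.2, -0.4], "twist": 0, "hand": 1}, {"translation": [-0.1, 0.4, -0.2], "twist": 0, "hand": 1}, {"translation": [-0.1, 0.48, 0], "twist": 0, "hand": 1}, {"translation": [-0.1, 0.48, 0], "twist": 0, "hand": 1}, {"translation": [-0.1, 0.48, 0], "twist": 0, "hand": 1}, {"translation": [-0.1, 0.48, 0], "twist": 0, "hand": 1}, {"translation": [0, 0.48, 0], "twist": 0, "hand": 1}]}}

```text
time: 15.1
tool_pos: [0.5603, -0.0378, 0.2407]
tool_rot: [0.0, 0.958, 0.287, 0.0]
contact_force: [0.6, 1.1, -0.1]
gripper_width: 0.997
grasp_force: 0.0
```

{"api": "apply_moves", "payload": {"targets": [{"translation": [0, 0.48, 0], "twist": 0, "hand": 1}, {"translation": [0, 0.28, 0], "twist": 0, "hand": 1}, {"translation": [0, 0, 0], "twist": 0, "hand": 1}, {"translation": [0, 0, 0], "twist": 0, "hand": 1}]}}

```text
time: 15.5
tool_pos: [0.6019, -0.0991, 0.24]
tool_rot: [-0.0, 0.958, 0.287, -0.0]
contact_force: [-0.9, -0.3, -0.2]
gripper_width: 0.999
grasp_force: 0.0
```

```bash
python3 st.py;python3 - <<'E'
from h import *
import pickle
k=get_calibration("wrist");im=grab_frame("wrist");cv2.imwrite("pics/ws.png",im[:,:,::-1]);pickle.dump(k,open("ws.pkl","wb"))
print("shaft px",proj("",[.616,-.109,.076],k),np.round(k["pose"],3).tolist())
for q in("shaft_tip","nut_0","cleaner"):
  print(q,[(np.round(d["point"],3).tolist(),round(d["score"],2)) for d in recognise("wrist",q) if d["score"]>.3])
s=state();print(delta([.41,-.308,.2],-1.13))
E
```

```text
15.5 [ 0.6019 -0.0991  0.24  ] F [-0.9 -0.3 -0.2] Ttool [0.018 0.006 0.012] 0.9988 0.0
shaft px [339.35337318 219.17053341] [[0.551, 0.79, 0.27, 0.671], [-0.835, 0.521, 0.177, -0.054], [-0.0, -0.323, 0.947, 0.361], [0.0, 0.0, 0.0, 1.0]]
shaft_tip [([0.624, -0.107, 0.078], 0.6)]
nut_0 [([0.552, 0.092, 0.088], 0.95), ([0.646, 0.04, 0.093], 0.83), ([0.647, 0.105, 0.091], 0.72), ([0.66, 0.065, 0.097], 0.68), ([0.616, 0.135, 0.09], 0.62), ([0.625, 0.123, 0.091], 0.57)]
cleaner [([0.614, 0.001, 0.057], 0.67)]
[[-2.759, 0.694, 0.404], 'yawy', np.float64(-0.985), 'twist', np.float64(1.45), 'j6', np.float64(0.7)]
```

{"api": "apply_moves", "payload": {"targets": [{"translation": [-0.46, 0.12, 0], "twist": 0, "hand": 1}, {"translation": [-0.46, 0.12, 0.05], "twist": 0.5, "hand": 1}, {"translation": [-0.46, 0.12, 0.05], "twist": 0.5, "hand": 1}, {"translation": [-0.46, 0.12, 0.1], "twist": 0.4, "hand": 1}, {"translation": [-0.46, 0.12, 0.1], "twist": 0, "hand": 1}, {"translation": [-0.46, 0.12, 0.1], "twist": 0, "hand": 1}, {"translation": [0, 0, 0], "twist": 0, "hand": 1}, {"translation": [0, 0, 0], "twist": 0, "hand": 1}]}}

```text
time: 16.5
tool_pos: [0.3966, -0.2965, 0.2003]
tool_rot: [-0.0, 0.976, 0.219, 0.0]
contact_force: [-0.4, 0.3, 0.4]
gripper_width: 1.002
grasp_force: 0.0
```

```bash
python3 st.py;python3 - <<'E'
from h import *
import pickle
k=get_calibration("wrist");im=grab_frame("wrist")[:,:,::-1];cv2.imwrite("pics/wk.png",im);pickle.dump(k,open("wk.pkl","wb"))
u=proj("",[.411,-.308,.044],k);print("knob px",u)
for d in recognise("wrist","knob")[:3]:print(np.round(d["point"],3),round(d["score"],2),proj("",d["point"],k).round(0))
for d in regions_of("wrist","knob")[:3]:
  ys,xs=np.nonzero(d["pixels"]);print(d["pixels"].sum(),xs.min(),xs.max(),ys.min(),ys.max())
ks=pickle.load(open("ws.pkl","rb"));ims=cv2.imread("pics/ws.png");v=proj("",[.618,-.109,.076],ks)
def cr(im,u,h):
  x,y=int(u[0])-h,int(u[1])-h;x=max(x,0);y=max(y,0);print("crop origin",x,y,"scale",400/(2*h));return cv2.resize(im[y:y+2*h,x:x+2*h],(400,400),interpolation=3)
cv2.imwrite("pics/c7.png",np.clip(np.hstack([cr(ims,v,32),cr(im,u,80)]).astype(float)*1.4,0,255).astype(np.uint8))
E
```

```text
16.5 [ 0.3966 -0.2965  0.2003] F [-0.4  0.3  0.4] Ttool [-0.039 -0.009 -0.011] 1.0025 0.0
knob px [340.36304741 219.6510679 ]
[ 0.414 -0.314  0.021] 0.86 [347. 212.]
[ 0.457 -0.228  0.024] 0.83 [271. 114.]
[ 0.321 -0.301  0.026] 0.71 [287. 301.]
2301 321 372 187 249
4452 253 321 271 366
crop origin 308 185 scale 6.25
crop origin 260 139 scale 2.5
```

View pics/c7.png

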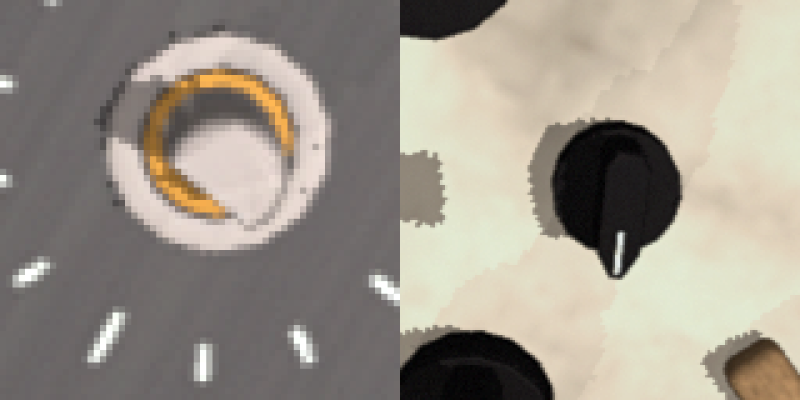

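Left crop: the shaft's light D face is near (228,170), and its flat side faces the lower left, which is about world -x. Right crop: the knob's white line runs from (622,235) to (616,275), pointing nearly straight down in the wrist image. Now I'll measure both angles.

```bash
python3 - <<'E'
from h import *
import pickle
kk=pickle.load(open("wk.pkl","rb"));im=cv2.imread("pics/wk.png").astype(int)
g=im.min(2);sub=g[228:253,335:360];ys,xs=np.nonzero(sub>110);
m=np.array([cv2.connectedComponents((sub>110).astype(np.uint8))[1]])[0]
best=None
for l in range(1,m.max()+1):
  ys,xs=np.nonzero(m==l)
  touch=ys.min()==0 or xs.min()==0 or ys.max()==24 or xs.max()==24
  print(l,len(ys),touch,xs.mean()+335,ys.mean()+228)
  if not touch and len(ys)>15:
    W=np.array([world("",(x+335,y+228),.044,kk)[:2] for x,y in zip(xs,ys)]);c=W.mean(0);d=np.linalg.svd(W-c)[2][0]
    if d[0]<0:d=-d
    print("line mid",c,"yaw knob x",np.arctan2(d[1],d[0]),"len",np.ptp((W-c)@d))
# skirt: mask circle
grab_frame("wrist")
for d in regions_of("wrist","knob")[:3]:
  p=d["pixels"].astype(np.uint8)
  if not p[215:235,340:350].any():continue
  ys,xs=np.nonzero(p);print("mask",xs.min(),xs.max(),ys.min(),ys.max())
  # skirt left/right extreme columns -> axis col
  c=.5*(xs.min()+xs.max());print([world("",(c,y),z,kk).round(4).tolist() for y,z in((ys.min(),.018),(ys.max(),.044))])
for yy in(.01,):
  pass
a=cv2.imread("pics/ws.png");hsv=cv2.cvtColor(a,cv2.COLOR_BGR2HSV)
print("px origin 324,188")
for y in range(188,228):
  print(y,"".join("O" if hsv[y,x,1]>110 else "#%=-. "[min(5,hsv[y,x,2]//30)] if hsv[y,x,2]<150 else ("*" if hsv[y,x,2]>165 else "+") for x in range(324,364)))
E
```

```text
1 33 False 346.969696969697 239.75757575757575
line mid [ 0.39867076 -0.31989127] yaw knob x 0.3748766091237521 len 0.013200427125427
2 202 True 347.58910891089107 246.96534653465346
mask 320 371 189 252
[[0.4303, -0.3047, 0.018], [0.3891, -0.3234, 0.044]]
px origin 324,188
188 ========================================
189 ==================%=====================
190 ===========%======-.--==================
191 ============--..++***++.-===============
192 ===========.++++****++++++..-===========
193 =========-+++++++++++++++++*+-==========
194 ========-+*+++++++++++++++++++-=========
195 ======-.+**+++++++.--....++++++-========
196 =====-++++++++.--OOOO=--..++++++.=======
197 =====.++--++.-OOOOOOOOOOO-.++++++.======
198 ===%=----=--OOOOOOOOOOOOOO-..+++++-=====
199 ==%==----==OOOOO=====-OOOOO--.++++.=====
200 ==%=----==OOO-==%%%%%===OOOO--.++++-====
201 =%==----=OOOO===%========OOOO-.++++-====
202 %%=----=OOO=====%%%===%%==OOOO.++++.====
203 %==---==OOO=%%=============OOO-.++++-===
204 %=----==OO-=%%===-------===OOO-.++++.===
205 %=----=OOO=%%%=--....+..--==OOO-.++*.===
206 ==----=OOO=
[... 274 characters left out ...]
++++++++++++++--++**+-===
213 ==.++++.-OOOO-.++++++++++++*+..++**.====
214 ==-+++*+-OOOOO-.+++++++++++**.+++*+-====
215 ===.++++.-OOOOOO-+++++++++++..++.+-=====
216 ===-+++*+.-OOOOOO.++++++++++..+*+.-=====
217 ==%=.+++*+.-OOOOOOO++++++++..++*+-======
218 ====-++++++.--OOOOOO.++++++..+**.-======
219 =====-.++++++.----OO--++++..+*++-=======
220 ======-.++++**+++...++.+...+*+.-========
221 =======-.++++***+++++++..++++.-=========
222 =========.+++++++++++**++++.-===========
223 ==========-.++++++++++++++.=============
224 =============-..+++++..---==============
225 ================-=-=====================
226 ========================================
227 ========================================
```

```bash
python3 - <<'E'
from h import *
import pickle
from scipy.optimize import least_squares
k=pickle.load(open("ws.pkl","rb"))
E=np.array([world("",p,.076,k)[:2] for p in[(336,211.5),(337.7,213),(339.7,215),(341.2,216),(342.8,217),(344,218.3),(345.5,219.3)]])
c=E.mean(0);d=np.linalg.svd(E-c)[2][0];n=np.array([d[1],-d[0]]);n*=np.sign(n[0]);print("shaft x yaw",np.arctan2(n[1],n[0]))
A=np.array([world("",p,.0745,k)[:2] for p in[(341,203.7),(347,203.7),(339,204.7),(350,205),(338,206),(351,206),(336.5,207),(335.5,208.5),(352.5,207.5),(353.5,209),(354,212)]])
f=least_squares(lambda v:np.hypot(*(A-v[:2]).T)-.008,[.618,-.109]);print("arc centre",f.x,f.fun.round(4))
print("flat dist",(f.x-c)@n, "centre from flat",c+.0035*n)
# ring centre on deck level z~.057
B=np.array([world("",p,.057,k)[:2] for p in[(324.5,206),(361,207),(344,190.5),(342,225),(330,219),(357,219),(331,195),(355,194)]])
f2=least_squares(lambda v:np.hypot(*(B-v[:2]).T)-v[2],[.618,-.109,.015]);print("ring",f2.x,f2.fun.round(4))
b=np.array([.603,.082]);v=b-f.x;print("machine yaw",np.arctan2(-v[0],v[1]),np.linalg.norm(v))
# knob
l=np.array([.3987,-.3199]);kx=np.array([np.cos(.375),np.sin(.375)]);
print("knob x-coordinate guess: skirt far edge (.4303,-.3047)@.018 -> centre",np.array([.4303,-.3047])-.022*kx," tip",np.array([.3891,-.3234])+.0255*kx)
E
```

```text
shaft x yaw -0.10839235942585122
arc centre [ 0.62168622 -0.10977324] [ 0.0002  0.      0.0001  0.0001 -0.0003 -0.0001 -0.     -0.0001 -0.
  0.0001 -0.0002]
flat dist 0.002800647797882837 centre from flat [ 0.62248724 -0.10887691]
ring [ 0.62209522 -0.10981952  0.01492581] [ 0.0007 -0.0001 -0.0004 -0.0001 -0.0005  0.0003 -0.0001  0.0001]
machine yaw 0.0971325176723257 0.1926814790229232
knob x-coordinate guess: skirt far edge (.4303,-.3047)@.018 -> centre [ 0.40982883 -0.312758  ]  tip [ 0.41282794 -0.31406005]
```

```bash
python3 - <<'E'
from h import *
print(delta([.4115,-.3145,.044],.375-np.pi/2))
E
```

```text
[[0.039, 0.224, 1.568], 'yawy', np.float64(-1.125), 'twist', np.float64(0.71), 'j6', np.float64(0.34)]
```

{"api": "apply_moves", "payload": {"targets": [{"translation": [0.04, 0.22, 0.1], "twist": 0.7, "hand": 0.5}, {"translation": [0, 0, 0.4], "twist": 0, "hand": 0.5}, {"translation": [0, 0, 0.4], "twist": 0, "hand": 0.5}, {"translation": [0, 0, 0.2], "twist": 0, "hand": 0.5}, {"translation": [0, 0, 0], "twist": 0, "hand": 0.5}]}}

```text
time: 17.25
tool_pos: [0.4089, -0.3121, 0.0864]
tool_rot: [-0.003, 0.982, 0.187, -0.002]
contact_force: [-0.8, -0.2, -0.5]
gripper_width: 0.499
grasp_force: 0.0
```

```bash
python3 - <<'E'
from h import *
k=get_calibration("wrist");im=grab_frame("wrist")[:,:,::-1];cv2.imwrite("pics/wk2.png",im)
p=proj("",[.3987,-.3199,.044],k);g=im.min(2);x0,y0=int(p[0])-25,int(p[1])-25
n,m=cv2.connectedComponents((g[y0:y0+50,x0:x0+50]>110).astype(np.uint8))
for l in range(1,n):
  ys,xs=np.nonzero(m==l)
  if len(ys)>15 and ys.min()>0 and xs.min()>0 and ys.max()<49 and xs.max()<49:
    W=np.array([world("",(x+x0,y+y0),.044,k)[:2] for x,y in zip(xs,ys)]);c=W.mean(0);d=np.linalg.svd(W-c)[2][0];d*=np.sign(d[0]);print(len(ys),"mid",c,"yaw",np.arctan2(d[1],d[0]),np.ptp((W-c)@d))
print(delta([.4115,-.3145,.044],.375-np.pi/2))
for q in recognise("wrist","knob")[:2]:print(q["point"],q["score"])
E
```

```text
62 mid [ 0.39787937 -0.32007409] yaw 0.3667179640672499 0.012966427800552703
[[0.01, 0.016, 0.449], 'yawy', np.float64(-1.195), 'twist', np.float64(0.0), 'j6', np.float64(0.4)]
[0.4599, -0.2294, 0.0252] 0.8
[0.4153, -0.3132, 0.0183] 0.61
```

Consistent (yaw 0.37). I'll go down and grip.

{"api": "apply_moves", "payload": {"targets": [{"translation": [0.01, 0.01, 0.2], "twist": 0, "hand": 0.5}, {"translation": [0, 0, 0.15], "twist": 0, "hand": 0.5}, {"translation": [0, 0, 0.08], "twist": 0, "hand": 0.4}, {"translation": [0, 0, 0], "twist": 0, "hand": 0.2}, {"translation": [0, 0, 0], "twist": 0, "hand": 0}, {"translation": [0, 0, 0], "twist": 0, "hand": 0}, {"translation": [0, 0, 0], "twist": 0, "hand": 0}]}}

```text
time: 18.05
tool_pos: [0.4119, -0.3158, 0.048]
tool_rot: [0.001, 0.983, 0.186, 0.0]
contact_force: [-0.1, 0.6, -0.4]
gripper_width: 0.149
grasp_force: 60.6
```

```bash
python3 st.py
```

```text
18.05 [ 0.4119 -0.3158  0.048 ] F [-0.1  0.6 -0.4] Ttool [-0.043  0.034  0.015] 0.1493 60.6
```

```bash
python3 - <<'E'
from h import *
import pickle
k=pickle.load(open("wk.pkl","rb"));im=cv2.imread("pics/wk.png").sum(2).astype(np.float32)
l=np.array([.3983,-.32]);kx=np.array([np.cos(.37),np.sin(.37)]);ky=np.array([-kx[1],kx[0]])
O=l+.0142*kx;print("assumed centre",O)
for x in range(-34,34,2):
  row=[]
  for y in(-4,0,4):
    p=O+x/1000*kx+y/1000*ky;u=proj("",[*p,.044],k);row.append(int(cv2.getRectSubPix(im,(1,1),tuple(map(float,u)))[0,0]))
  print(x,row,end="; ")
# symmetric side profile of skirt: width vs x at z=.018
print()
for x in range(-22,27,3):
  r=[]
  for y in range(-30,31):
    p=O+x/1000*kx+y/1000*ky;u=proj("",[*p,.018],k);r.append(cv2.getRectSubPix(im,(1,1),tuple(map(float,u)))[0,0])
  r=np.array(r);dk=np.nonzero(r<120)[0]-30;print(x,(dk.min(),dk.max()) if len(dk) else None,end="; ")
E
```

```text
assumed centre [ 0.41153905 -0.31486506]
-34 [474, 474, 459]; -32 [472, 473, 453]; -30 [473, 467, 451]; -28 [470, 457, 456]; -26 [471, 459, 460]; -24 [471, 470, 460]; -22 [478, 215, 465]; -20 [422, 427, 416]; -18 [186, 476, 140]; -16 [46, 486, 50]; -14 [56, 466, 56]; -12 [57, 454, 58]; -10 [56, 479, 61]; -8 [56, 474, 55]; -6 [55, 83, 59]; -4 [55, 60, 58]; -2 [57, 56, 54]; 0 [58, 57, 58]; 2 [57, 60, 57]; 4 [57, 60, 58]; 6 [56, 60, 60]; 8 [60, 60, 60]; 10 [62, 59, 60]; 12 [58, 61, 56]; 14 [62, 60, 61]; 16 [60, 65, 42]; 18 [39, 37, 22]; 20 [46, 15, 12]; 22 [62, 17, 18]; 24 [27, 53, 54]; 26 [246, 28, 16]; 28 [442, 436, 384]; 30 [444, 435, 429]; 32 [448, 437, 426]; 
-22 (np.int64(-9), np.int64(4)); -19 (np.int64(-10), np.int64(10)); -16 (np.int64(-14), np.int64(15)); -13 (np.int64(-17), np.int64(17)); -10 (np.int64(-18), np.int64(19)); -7 (np.int64(-20), np.int64(20)); -4 (np.int64(-20), np.int64(20)); -1 (np.int64(-21), np.int64(21)); 2 (np.int64(-20), np.int64(21)); 5 (np.int64(-20), np.int64(21)); 8 (np.int64(-19), np.int64(20)); 11 (np.int64(-17), np.int64(19)); 14 (np.int64(-15), np.int64(17)); 17 (np.int64(-12), np.int64(15)); 20 (np.int64(-8), np.int64(11)); 23 None; 26 None;
```

{"api": "apply_moves", "payload": {"targets": [{"translation": [0, 0, -0.2], "twist": 0, "hand": 0}, {"translation": [0, 0, -0.4], "twist": 0, "hand": 0}, {"translation": [0, 0, -0.4], "twist": 0, "hand": 0}, {"translation": [0, 0, -0.1], "twist": 0.6, "hand": 0}, {"translation": [0.2, -0.1, 0], "twist": 0.8, "hand": 0}, {"translation": [0.3, -0.2, 0], "twist": 0.8, "hand": 0}, {"translation": [0.3, -0.2, 0], "twist": 0.8, "hand": 0}, {"translation": [0.3, -0.2, 0], "twist": 0.8, "hand": 0}]}}

```text
time: 18.85
tool_pos: [0.5078, -0.2259, 0.1579]
tool_rot: [0.0, 1.0, -0.005, 0.0]
contact_force: [-0.4, -0.9, -0.1]
gripper_width: 0.147
grasp_force: 60.7
```

```bash
python3 st.py; python3 - <<'E'
from h import *
print(delta([.6215,-.1095,.145],-.1-np.pi/2))
E
```

```text
18.85 [ 0.5078 -0.2259  0.1579] F [-0.4 -0.9 -0.1] Ttool [-0.028  0.002 -0.01 ] 0.1468 60.7
[[1.125, -1.175, 0.129], 'yawy', np.float64(-1.581), 'twist', np.float64(0.9), 'j6', np.float64(1.03)]
```

{"api": "apply_moves", "payload": {"targets": [{"translation": [0.3, -0.3, 0], "twist": 0.3, "hand": 0}, {"translation": [0.3, -0.3, 0], "twist": 0.3, "hand": 0}, {"translation": [0.3, -0.3, 0], "twist": 0.3, "hand": 0}, {"translation": [0.2, -0.2, 0], "twist": 0, "hand": 0}, {"translation": [0, 0, 0], "twist": 0, "hand": 0}, {"translation": [0, 0, 0], "twist": 0, "hand": 0}]}}

```text
time: 19.45
tool_pos: [0.622, -0.122, 0.1573]
tool_rot: [0.0, 0.999, -0.048, -0.0]
contact_force: [-0.5, 0.2, -1.0]
gripper_width: 0.145
grasp_force: 60.7
```

```bash
python3 st.py; python3 - <<'E'
from h import *
print(delta([.6215,-.1095,.13],-.1-np.pi/2))
E
```

```text
19.45 [ 0.622  -0.122   0.1573] F [-0.5  0.2 -1. ] Ttool [-0.035  0.012  0.065] 0.1453 60.7
[[-0.017, -0.124, 0.273], 'yawy', np.float64(-1.666), 'twist', np.float64(0.05), 'j6', np.float64(1.36)]
```

{"api": "apply_moves", "payload": {"targets": [{"translation": [-0.02, -0.12, 0], "twist": 0, "hand": 0}, {"translation": [0, 0, 0.15], "twist": 0, "hand": 0}, {"translation": [0, 0, 0.12], "twist": 0, "hand": 0}, {"translation": [0, 0, 0], "twist": 0, "hand": 0}]}}

```text
time: 19.85
tool_pos: [0.6187, -0.1098, 0.1265]
tool_rot: [-0.001, 0.999, -0.048, -0.003]
contact_force: [0.1, -0.1, -1.1]
gripper_width: 0.147
grasp_force: 60.7
```

```bash
python3 st.py; python3 - <<'E'
from h import *
print(delta([.6215,-.1095,.124],-.1-np.pi/2))
E
```

```text
19.85 [ 0.6187 -0.1098  0.1265] F [ 0.1 -0.1 -1.1] Ttool [-0.     0.004 -0.023] 0.1469 60.7
[[0.028, -0.006, 0.025], 'yawy', np.float64(-1.668), 'twist', np.float64(0.03), 'j6', np.float64(1.37)]
```

{"api": "apply_moves", "payload": {"targets": [{"translation": [0.025, 0, 0], "twist": 0, "hand": 0}, {"translation": [0, 0, 0.03], "twist": 0, "hand": 0}, {"translation": [0, 0, 0.03], "twist": 0, "hand": 0}, {"translation": [0, 0, 0], "twist": 0, "hand": 0}]}}

```text
time: 20.25
tool_pos: [0.6236, -0.1103, 0.124]
tool_rot: [-0.0, 0.999, -0.048, -0.0]
contact_force: [-0.9, 0.5, -1.2]
gripper_width: 0.148
grasp_force: 60.7
```

```bash
python3 st.py
```

```text
20.25 [ 0.6236 -0.1103  0.124 ] F [-0.9  0.5 -1.2] Ttool [-0.012  0.004 -0.018] 0.1477 60.7
```

{"api": "apply_moves", "payload": {"targets": [{"translation": [-0.01, 0, 0.04], "twist": 0, "hand": 0}, {"translation": [0, 0, 0.04], "twist": 0, "hand": 0}, {"translation": [0, 0, 0], "twist": 0, "hand": 0}]}}

```text
time: 20.55
tool_pos: [0.6224, -0.1098, 0.1155]
tool_rot: [-0.0, 0.999, -0.048, -0.0]
contact_force: [0.6, 0.6, -0.2]
gripper_width: 0.146
grasp_force: 60.7
```

```bash
python3 st.py
```

```text
20.55 [ 0.6224 -0.1098  0.1155] F [ 0.6  0.6 -0.2] Ttool [0.186 0.078 0.004] 0.1457 60.7
```

The knob is sliding over the shaft without resistance, so I'll keep going down.

{"api": "apply_moves", "payload": {"targets": [{"translation": [0, 0, 0.04], "twist": 0, "hand": 0}, {"translation": [0, 0, 0.03], "twist": 0, "hand": 0}, {"translation": [0, 0, 0], "twist": 0, "hand": 0}]}}

```text
time: 20.85
tool_pos: [0.6226, -0.1099, 0.1087]
tool_rot: [-0.0, 0.999, -0.048, -0.0]
contact_force: [1.2, 1.4, -1.5]
gripper_width: 0.146
grasp_force: 60.6
```

```bash
python3 st.py
```

```text
20.85 [ 0.6226 -0.1099  0.1087] F [ 1.2  1.4 -1.5] Ttool [ 0.362  0.097 -0.04 ] 0.1459 60.6
```

{"api": "apply_moves", "payload": {"targets": [{"translation": [0, 0, 0.03], "twist": 0, "hand": 0}, {"translation": [0, 0, 0.02], "twist": 0, "hand": 0}, {"translation": [0, 0, 0], "twist": 0, "hand": 0}, {"translation": [0, 0, 0], "twist": 0, "hand": 0}]}}

```text
time: 21.25
tool_pos: [0.6229, -0.11, 0.1056]
tool_rot: [-0.0, 0.999, -0.048, 0.0]
contact_force: [-3.1, 2.2, 5.9]
gripper_width: 0.15
grasp_force: 61.7
```

```bash
python3 st.py
```

```text
21.25 [ 0.6229 -0.11    0.1056] F [-3.1  2.2  5.9] Ttool [ 0.466 -0.549 -0.027] 0.1495 61.7
```

{"api": "apply_moves", "payload": {"targets": [{"translation": [0, 0, 0.03], "twist": 0, "hand": 0}, {"translation": [0, 0, 0.02], "twist": 0, "hand": 0}, {"translation": [0, 0, 0], "twist": 0, "hand": 0}, {"translation": [0, 0, 0], "twist": 0, "hand": 0}]}}

```text
time: 21.65
tool_pos: [0.6233, -0.1101, 0.1036]
tool_rot: [-0.0, 0.999, -0.048, 0.0]
contact_force: [-8.6, 3.6, 19.2]
gripper_width: 0.141
grasp_force: 63.5
```

```bash
python3 st.py
```

```text
21.65 [ 0.6233 -0.1101  0.1036] F [-8.6  3.6 19.2] Ttool [ 0.626 -1.695  0.045] 0.1414 63.5
```

{"api": "apply_moves", "payload": {"targets": [{"translation": [-0.015, -0.005, 0], "twist": 0, "hand": 0}, {"translation": [0, 0, 0], "twist": 0, "hand": 0}, {"translation": [0, 0, 0], "twist": 0, "hand": 0}]}}

```text
time: 21.95
tool_pos: [0.623, -0.11, 0.1037]
tool_rot: [0.001, 0.999, -0.048, 0.002]
contact_force: [-5.1, 3.1, 15.5]
gripper_width: 0.146
grasp_force: 62.8
```

```bash
python3 st.py; python3 - <<'E'
from h import *
for c in("side","top"):
  cv2.imwrite(f"pics/{c}_end.png",grab_frame(c)[:,:,::-1])
  for q in("knob","scoop","nut_0"):print(c,q,[(np.round(d["point"],3).tolist(),round(d["score"],2)) for d in recognise(c,q) if d["score"]>.3])
E
```

```text
21.95 [ 0.623  -0.11    0.1037] F [-5.1  3.1 15.5] Ttool [ 0.446 -0.868 -0.025] 0.1464 62.8
side knob [([0.463, -0.206, 0.029], 0.93), ([0.325, -0.294, 0.024], 0.9), ([0.637, -0.105, 0.072], 0.83)]
side scoop [([0.513, 0.293, 0.006], 0.76)]
side nut_0 [([0.639, 0.038, 0.085], 0.62)]
top knob [([0.311, -0.3, 0.026], 0.96), ([0.458, -0.224, 0.026], 0.57)]
top scoop [([0.514, 0.3, 0.004], 0.56)]
top nut_0 [([0.549, 0.099, 0.09], 0.54), ([0.655, 0.089, 0.089], 0.53), ([0.624, 0.13, 0.095], 0.52), ([0.651, 0.129, 0.094], 0.51), ([0.615, 0.148, 0.093], 0.41)]
```

{"api": "apply_moves", "payload": {"targets": [{"translation": [-0.015, -0.005, 0.01], "twist": 0, "hand": 0}, {"translation": [0, 0, 0.01], "twist": 0, "hand": 0}, {"translation": [0, 0, 0], "twist": 0, "hand": 0}, {"translation": [0, 0, 0], "twist": 0, "hand": 0}, {"translation": [0, 0, 0], "twist": 0, "hand": 0}, {"translation": [0, 0, 0], "twist": 0, "hand": 0}]}}

```text
time: 22.95
tool_pos: [0.6229, -0.1099, 0.1036]
tool_rot: [0.001, 0.999, -0.048, 0.004]
contact_force: [-5.0, 2.2, 20.1]
gripper_width: 0.144
grasp_force: 63.7
```

```bash
python3 st.py
```

```text
22.95 [ 0.6229 -0.1099  0.1036] F [-5.   2.2 20.1] Ttool [ 0.425 -0.875  0.003] 0.1443 63.7
```

The height stays at 0.1036 m while the force rises to 20 N, so the shaft is at its stop and the knob is keyed and home. I'll hand it in.

```bash
python3 -c "
from plant import *
print(job_done())"
```

```text
the job is handed in; nothing more can be done
None
```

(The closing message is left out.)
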